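# Hang the sample reader on the spring balancer

## Robot

A 6-joint arm with a two-finger parallel gripper is mounted at the origin on the work surface. World frame = base frame: x ahead of the robot, y to its left, z up, the work surface at z = 0. Lengths are in m, angles in rad, forces in N, time in s.
With the tool pointing down it reaches from about 0.275 to 0.85 m from the base axis. Payload 5.2 kg.
Tool frame: the origin (TCP) lies at the very end of the fingers, on their centre line; the grasp point (between the pads) lies 19 mm behind it; z points along the fingers, y is the direction in which the jaws open and shut (so a half turn about z gives the same grasp; the last joint's range is limited). The gripper opens to 85 mm and grips with 20 to 120 N. Pads are 22 mm wide; open, the fingers measure 114 mm over their backs; the gripper's body (76 mm by 85 mm) begins 54 mm behind the grasp point. The pads swing forward as they close: fully open they stand 13 mm farther back than shut.
Start: joints at [1.144, 0.259, 1.535, -0, 1.348, -0.203], TCP at [0.122, 0.536, 0.231] pointing down, gripper open.
Joint ranges: [-3.14, 3.14], [-0.91, 2.08], [0.19, 2.58], [-1.22, 4.36], [0.22, 2.71], [-3.12, 3.12]. Speed limits (rad/s): [2.57, 2.57, 3.14, 3.14, 3.14, 3.14].

## Interface

Orientations are given as a rotation vector (axis times angle).
In Python, from rig import ctrl gives the robot as it stands.
- The arm moves only by the tool apply_moves, never from a script. Its argument "steps" is a list of rows, each a list of 7 numbers: the shift along the tool's x, y, z in m, then the turn, a rotation vector about the tool's x, y, z in rad, then the opening in per cent of the stroke, from 0 (shut) to 100 (fully open). In form: [[tx, ty, tz, wx, wy, wz, claw], ...]. A call has 1 to 20 rows; each row is the pose to reach, as a shift and turn from the pose commanded when the call began, along the tool's axes at that moment; what a row does not reach only later rows make up. A row lasts 1/10 s, in which the tool goes at most 50 mm and 8.59 degrees, less where a joint would pass 70% of its speed; a pose out of reach is approached as far as the arm can. A call with a gripper value outside its range is refused whole. The fingers move at their own pace and stop on an object; "squeeze" is the grip in N (left out, the last holds). Time passes only in rows, so rows that repeat a pose let the fingers close. It gives the time, the measured TCP pose, the force and the opening at its end, in the units of the state.
- ctrl.sense(): the state, without advancing time (a new reading comes with each control period).
- ctrl.capture(name): name is "scene" or "top"; returns the picture (384x512x3 uint8, red, green, blue); there is no depth.
- ctrl.calibration(name): a dict with "vertical_fov" (degrees; the focal length in pixels is half the picture's height over the tangent of half this angle, whatever the lens; pixels are square), "cx", "cy" (the principal point, pixels), "extrinsics" (4x4, takes a point from camera to world coordinates). Camera axes: x right, y down, z forward; pixel columns grow to the right and rows downward; lengths in m; the calibration is good to about 2 mm. A picture is of the moment at which its call begins. calibration takes no time and is no camera call.
- ctrl.close_job(): hands the job in, once; it reports no verdict.
The state is a dict: "time": time; "qpos": joint angles; "qd": joint speeds; "tau": joint torques, N m; "position": TCP position; "eef_rot": TCP orientation; "force": force on the tool from outside, world axes, zero at the start; "moment": the same for the moment, N m; "grip_width": opening from 0.0 (shut) to 1.0 (fully open).
Only numpy, scipy, OpenCV 4.12 (cv2) and the standard library are available. Lean on these libraries where they do the work, as an engineer would, in place of code of your own. Each camera call takes 0.05 s, during which the arm holds its last target.

## Task

Hang the hand-held sample reader on the spring balancer: take the balancer's grip, draw the spring-loaded hook down to the reader in its cradle and slide the hook under the bar of the reader's hanger until the bar has pushed right in past the sprung gate of the hook. Then ease the hook up slowly, so that the bar settles in the bottom of the hook and the balancer takes the reader up clear of its cradle, and let go only when the balancer carries it, so that it hangs there at rest. Do not shove the reader hard or tip it up in its cradle, never let the hook fly up, and leave the other things on the bench where they are.

Things in the scene. Friction and masses are not known exactly. Their poses are not given: they have to be found in the camera images.
- hook: Steel J-hook with a black grip on top, one rigid piece, always upright, swivelling freely about its vertical axis in the head at the end of a white sprung arm. Origin on that axis at mid-height of the head (32 mm across, from 18 mm below to 20 mm above); z up, +x out of the hook's mouth. Wire 6 mm thick in the x-z plane: back at x = -14 mm, outer bottom 61 mm below the origin.
- hook_grip (a point): Centre of the hook's grip, 52 mm above the hook's origin, axes as the hook's: black block 36 mm (x) by 20 mm (y), 46 mm tall, free above and on all sides. Under it, 23 mm below this point, a black collar 42 mm across that fingertips may bear on; the white arm comes in lower than the collar. The hook turns and moves with the grip.
- hook_mouth (a point): Middle of the hook's mouth, 9 mm to +x and 32 mm below the hook's origin. Opening of 17 mm between the head and the tip (x = 10 mm, tip top 40 mm below the origin). A thin sprung gate hinged at the top closes it and swings inward: a 5 mm bar at this height meets it at x = 9 mm, needs 2 to 4 N, is inside the tip from x = 4 mm and stops hard on the open gate at x = 0.5 mm.
- hook_seat (a point): Where a 5 mm bar's centre rests in the bottom of the hook, 52.5 mm below the hook's origin, on its axis. A bar pushed in through the mouth gets here when the hook rises about 20 mm; the gate then snaps shut over it.
- spring_arm (a joint): Sprung parallelogram arm (280 mm), rad: 0 at its upper stop, grows as the hook is pulled down, stop at 0.53. Hook's origin at 190 + 280 sin(0.25 - value) mm over the bench. The spring pulls the hook up with 4 N at 259 mm, 12 N at 153 mm, 14 N at 132 mm; nothing locks. The arm also swings freely on two upright pivots, so the grip can be led anywhere near the reader.
- balancer: Foot of the balancer, fixed: grey plate 130 x 130 x 14 mm with an upright post, top at 175 mm. Origin centre of the underside. A white link, 250 mm, swings on the post 157 mm above the bench and carries the sprung arm at its other end.
- reader: Hand-held white reader lying loose in the cradle, 0.6 to 0.9 kg: 185 mm long (x), 38 mm high, 66 mm wide at its head (+x end, black window), 42 mm at the handle. Origin centre of the underside, z up. A flat rail along its back (top at 44 mm) carries the hanger, an upright steel wire bow on a 24 mm long block (top at 52 mm).
- rail_mid (a point): Point 88 mm above the reader's origin, axes as the reader's. The hanger's bar runs along y at this height, 5 mm thick, 40 mm between its legs, with 33 mm clear under it. The hanger is clamped anywhere along the rail from 24 mm behind to 24 mm ahead of this point (x); where it is now is not measured.
- cradle: Grey charging cradle, fixed, holding the reader only by its weight, so a hard push on the hanger (over about 12 N) tips the reader up; 199 x 80 mm (x, y), floor 12 mm and walls 22 mm above the bench, 1 mm of play round the reader. Origin centre of the underside, x along its length as the reader's.
- bottle: Bystander, loose: small amber bottle, 52 mm across, 105 mm high; origin centre of the underside.
- dishes: Bystander, loose: stack of three white dishes, 63 mm across, 42 mm high; origin centre of the underside.
- tip_box: Bystander, loose: grey closed box of pipette tips, 87 x 122 x 63 mm; origin centre of the underside.
Things that resemble listed ones, but are neither listed nor needed, are in the scene too. Of the things like the reader, leave any that is green or yellow; of the rest the smaller one is meant.

How it is judged:
By the outcome, as a careful person would: the job done as asked, in the order asked, and still so for the second after the job is handed in, with the robot touching nothing.
It also fails if it takes over 54 s, if anything falls off the work surface, if the arm or the gripper's body presses on something with over 40 N, if the wrist force passes 120 N, or if a joint passes its speed limit or range.

## Working session

There is one attempt and no reset: what is moved stays moved. The work goes in short steps, Python scripts to look and compute and a tool call to move; the robot and the scene stay as the last step left them, time stands still between calls to the robot, and variables do not carry over. Pictures are saved under pics/ and viewed, and the job is handed in when it is done.

Besides the shell and the picture viewer there is one more tool, called after "Request:" as name([rows], argument=value, ...), one row to a line, values as JSON. apply_moves: Moves the arm, as the interface text tells. Its arguments: {"type":"object","properties":{"steps":{"type":"array","items":{"type":"array","items":{"type":"number"}}},"squeeze":{"type":"number"}},"required":["steps"]}

```bash
ls; mkdir -p pics; python3 - <<'E'
from rig import ctrl
import cv2,numpy as np
print(ctrl.sense())
for n in("scene","top"):
    print(n,ctrl.calibration(n)); im=ctrl.capture(n); cv2.imwrite(f"pics/{n}0.png",im[:,:,::-1])
E
```

```text
pics
{'time': 0.0, 'qpos': array([ 1.14418311e+00,  2.59316176e-01,  1.53612069e+00,  7.03988386e-06,
        1.34796920e+00, -2.02810180e-01]), 'qd': array([ 1.43462032e-04, -9.20786662e-04,  1.49616880e-03,  5.21176594e-04,
        3.55307025e-04, -9.66508082e-05]), 'tau': array([ 6.06887879e-04, -4.46015525e+01, -2.90572733e+01, -3.89035504e-04,
        1.17130225e-02, -4.94111632e-06]), 'position': array([0.12182092, 0.53579076, 0.23047402]), 'eef_rot': array([-3.50754664e-01, -3.12137800e+00,  2.70476628e-03]), 'force': array([ 0.71383861,  0.29746196, -0.42778619]), 'moment': array([ 0.07285159, -0.02236927, -0.02448511]), 'grip_width': 1.001719935880108}
scene {'vertical_fov': 54.00940851547637, 'cx': 258.65789549929076, 'cy': 196.69995390254851, 'extrinsics': array([[ 0.5517313 ,  0.57583679, -0.60332791,  1.14597055],
       [ 0.8338578 , -0.39520926,  0.38534504, -0.35451923],
       [-0.01654493, -0.71569661, -0.69821532,  0.91988749],
       [ 0.        ,  0.        ,  0.        ,  1.        ]])}
top {'vertical_fov': 49.23472443929981, 'cx': 257.8419829219891, 'cy': 193.08322474554703, 'extrinsics': array([[-0.01414221, -0.99484356,  0.1004305 ,  0.38646629],
       [-0.99971436,  0.01213275, -0.02059124,  0.08213453],
       [ 0.01926656, -0.10069302, -0.99473098,  1.31454036],
       [ 0.        ,  0.        ,  0.        ,  1.        ]])}
```

View pics/scene0.png

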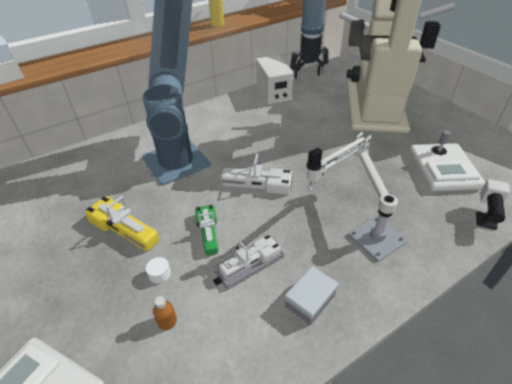

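View pics/top0.png

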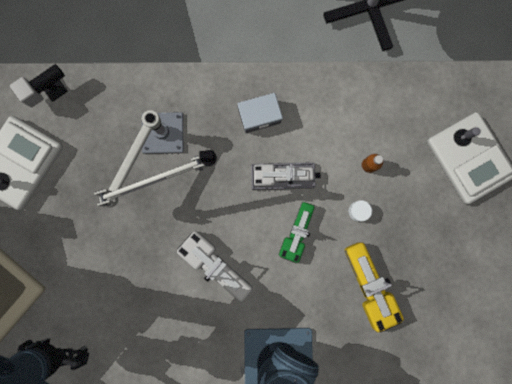

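```bash
python3 - <<'E'
import cv2,numpy as np
t=cv2.imread("pics/top0.png");s=cv2.imread("pics/scene0.png")
a=cv2.resize(t[130:310,80:340],(780,540),interpolation=cv2.INTER_CUBIC)
cv2.imwrite("pics/ct.png",a)
a=cv2.resize(s[130:300,190:420],(780,576),interpolation=cv2.INTER_CUBIC)
cv2.imwrite("pics/cs.png",a)
E
```

```text
(no output)
```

View pics/ct.png

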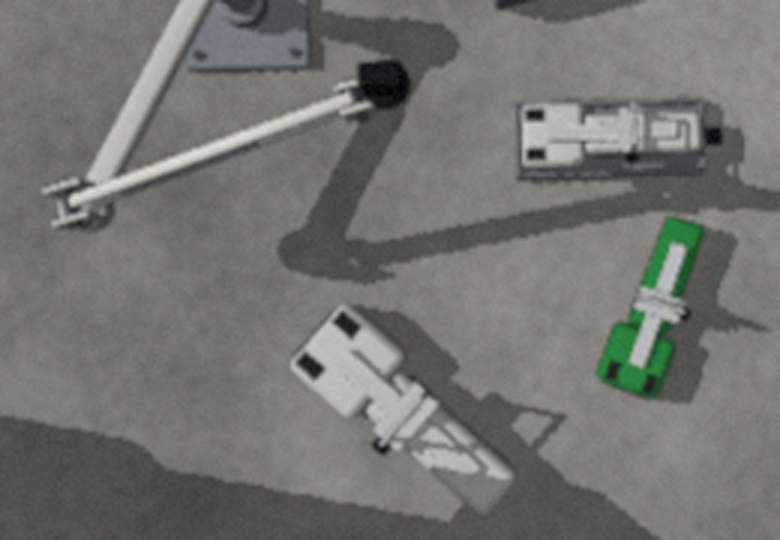

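View pics/cs.png

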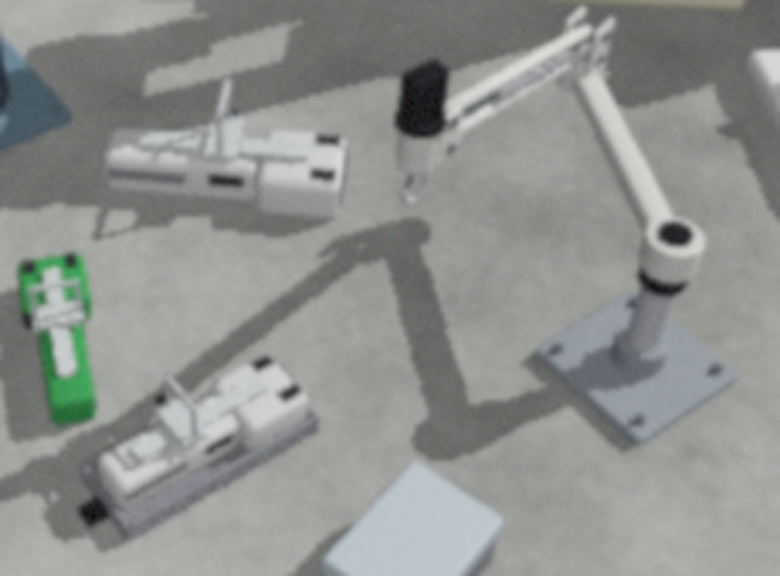

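```bash
cat > h.py <<'E'
import numpy as np
from rig import ctrl
def ray(n,u,v):
    c=ctrl.calibration(n);f=192/np.tan(np.radians(c['vertical_fov'])/2);E=c['extrinsics']
    d=E[:3,:3]@np.array([(u-c['cx'])/f,(v-c['cy'])/f,1.]);return E[:3,3],d
def plane(n,u,v,z):
    o,d=ray(n,u,v);return o+d*(z-o[2])/d[2]
def tri(ut,us):
    a,p=ray('top',*ut);b,q=ray('scene',*us);s,t=np.linalg.lstsq(np.c_[p,-q],b-a,rcond=None)[0]
    A,B=a+s*p,b+t*q;return (A+B)/2,np.linalg.norm(A-B)
def proj(n,P):
    c=ctrl.calibration(n);f=192/np.tan(np.radians(c['vertical_fov'])/2);E=c['extrinsics']
    p=np.linalg.inv(E)@np.r_[P,1];return c['cx']+f*p[0]/p[2],c['cy']+f*p[1]/p[2]
E
python3 - <<'E'
import cv2,numpy as np
t=cv2.imread("pics/top0.png");s=cv2.imread("pics/scene0.png")
def crop(im,x,y,w,h,k,n):
    a=cv2.resize(im[y:y+h,x:x+w],None,fx=k,fy=k,interpolation=cv2.INTER_CUBIC)
    for i in range(0,w,10):
        cv2.putText(a,str(x+i),(i*k,8),0,.3,(0,0,255)); cv2.line(a,(i*k,10),(i*k,14),(0,0,255))
    for i in range(0,h,10): cv2.putText(a,str(y+i),(0,i*k+4),0,.3,(0,0,255))
    cv2.imwrite(n,a)
crop(t,245,155,80,42,9,"pics/c1.png")
crop(s,210,230,80,60,9,"pics/c2.png")
crop(s,295,140,50,55,10,"pics/c3.png")
crop(t,180,140,50,40,10,"pics/c4.png")
E
```

```text
(no output)
```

View pics/c1.png

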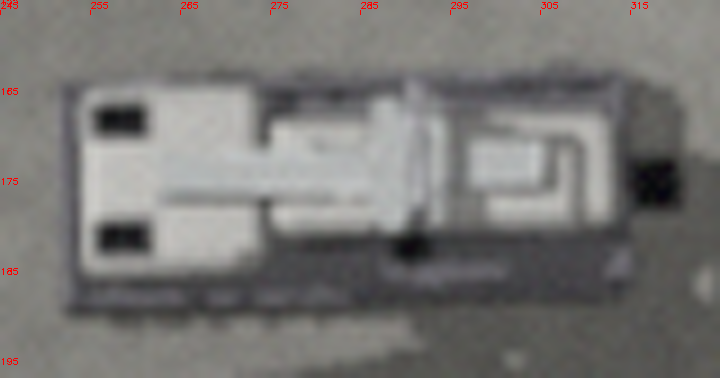

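View pics/c2.png

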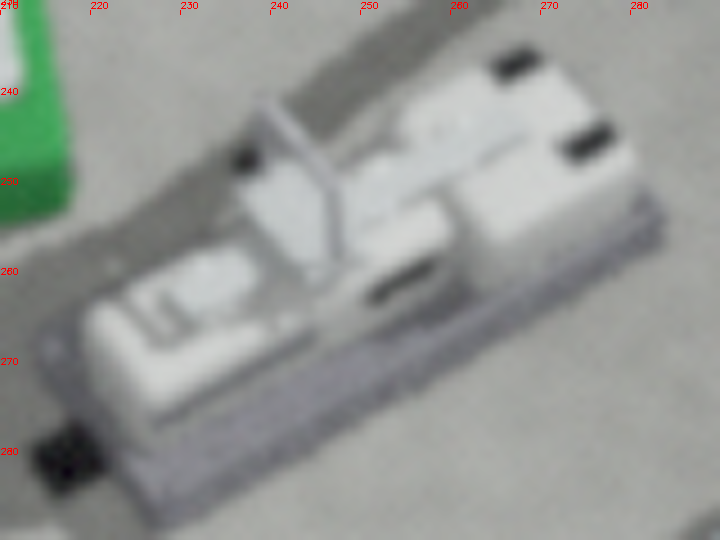

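View pics/c3.png

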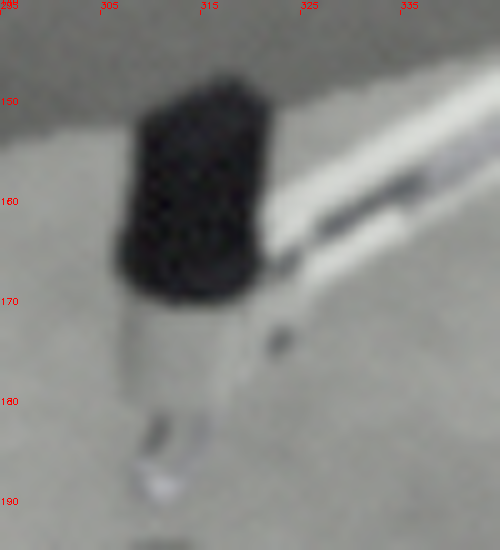

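View pics/c4.png

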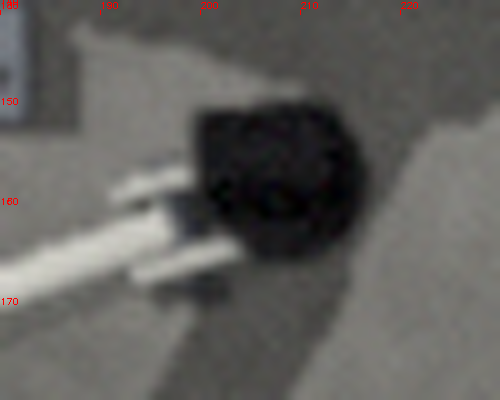

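```bash
python3 - <<'E'
from h import *
np.set_printoptions(precision=4,suppress=True)
print(tri((290.8,165),(239,241)),tri((290.8,179.5),(247,250.5)))
for u,v in((252,163.5),(252,189.5),(315,189),(316,163)):print('cr',plane('top',u,v,.022))
for u,v in((281,254),(227,288),(211.5,267)):print('cr s',plane('scene',u,v,.022))
for u,v in((209,157.5),):
  for z in(.288,.311): print('collar',plane('top',u,v,z),proj('scene',plane('top',u,v,z)))
print('collar s',plane('scene',314,165.5,.288), plane('scene',314.5,150,.334))
p=plane('scene',314,165.5,.288)
print(proj('top',p))
print([ (proj('top',p+[0,0,h]),proj('scene',p+[0,0,h])) for h in(-.15,.0,.046)])
# windows of reader at top
for u,v in ((258,168),(258.5,181.3)):print('win',plane('top',u,v,.05))
for u,v in ((264,237),(274,246)):print('win s',plane('scene',u,v,.05))
print('win',tri((258.3,168),(266.5,236.8)),tri((258.5,181.2),(274.5,245.5)))
E
```

```text
(array([ 0.5808, -0.0471,  0.1304]), np.float64(0.020719738821146902)) (array([ 0.559 , -0.0357,  0.0555]), np.float64(0.020534698369665715))
cr [0.61   0.0723 0.022 ]
cr [0.5284 0.0733 0.022 ]
cr [ 0.5276 -0.1227  0.022 ]
cr [ 0.6094 -0.1281  0.022 ]
cr s [0.6092 0.0618 0.022 ]
cr s [ 0.6196 -0.1281  0.022 ]
cr s [ 0.5346 -0.1303  0.022 ]
collar [0.5802 0.1807 0.288 ] (np.float64(313.75695496987964), np.float64(164.28864403266294))
collar [0.5759 0.1785 0.311 ] (np.float64(312.7799526762777), np.float64(156.82029983286154))
collar s [0.5844 0.178  0.288 ] [0.5783 0.1796 0.334 ]
(np.float64(210.06729784212723), np.float64(155.8126884288764))
[((np.float64(215.04728227804623), np.float64(165.81911316684216)), (np.float64(309.5400036447342), np.float64(205.60580885184183))), ((np.float64(210.06729784212723), np.float64(155.8126884288764)), (np.float64(314.0), np.float64(165.5000000000001))), ((np.float64(208.24033534543753), np.float64(152.14172058601451)), (np.float64(315.5641194161816), np.float64(151.43490457615113)))]
win [0.5911 0.0544 0.05  ]
win [0.5501 0.0534 0.05  ]
win s [0.5467 0.0438 0.05  ]
win s [0.5911 0.0489 0.05  ]
win (array([0.5795, 0.0443, 0.0851]), np.float64(0.022994035994602088)) (array([0.5608, 0.0608, 0.0113]), np.float64(0.01956621392917265))
```

```bash
python3 - <<'E'
from h import *
np.set_printoptions(precision=4,suppress=True)
print(tri((290.8,164.5),(247,250.5)),tri((290.8,180),(239,241)))
print('win',tri((258.3,168),(274.5,245.5)),tri((258.5,181.2),(266.5,236.8)))
print('bar top plane',plane('top',290.8,164.5,.1),plane('top',290.8,179.5,.1))
print('bar sc plane',plane('scene',247,250.5,.1),plane('scene',239,241,.1))
E
```

```text
(array([ 0.5925, -0.042 ,  0.0968]), np.float64(0.0014072455812841145)) (array([ 0.5475, -0.0411,  0.0911]), np.float64(0.0003761593401321085))
win (array([0.5906, 0.0525, 0.0494]), np.float64(0.0022532470497640743)) (array([0.5499, 0.0523, 0.0486]), np.float64(0.0026966569051946805))
bar top plane [ 0.5923 -0.0411  0.1   ] [ 0.5479 -0.0401  0.1   ]
bar sc plane [ 0.5944 -0.0438  0.1   ] [ 0.5538 -0.0446  0.1   ]
```

```bash
python3 - <<'E'
import cv2,numpy as np
t=cv2.imread("pics/top0.png");s=cv2.imread("pics/scene0.png")
def crop(im,x,y,w,h,k,lo,hi):
    a=np.clip((im[y:y+h,x:x+w].astype(float)-lo)/(hi-lo)*255,0,255).astype(np.uint8)
    a=cv2.resize(a,None,fx=k,fy=k,interpolation=cv2.INTER_CUBIC)
    for i in range(0,w,5): cv2.putText(a,str(x+i),(i*k,8),0,.3,(0,0,255))
    for i in range(0,h,5): cv2.putText(a,str(y+i),(0,i*k+4),0,.3,(0,0,255))
    return a
a=crop(t,192,140,32,30,12,10,60);b=crop(s,298,140,32,30,12,10,60)
c=crop(s,298,165,32,30,12,90,220);d=crop(t,192,140,32,30,12,30,220)
cv2.imwrite("pics/e.png",np.vstack([np.hstack([a,b]),np.hstack([d,c])])[:, :])
E
```

```text
(no output)
```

View pics/e.png

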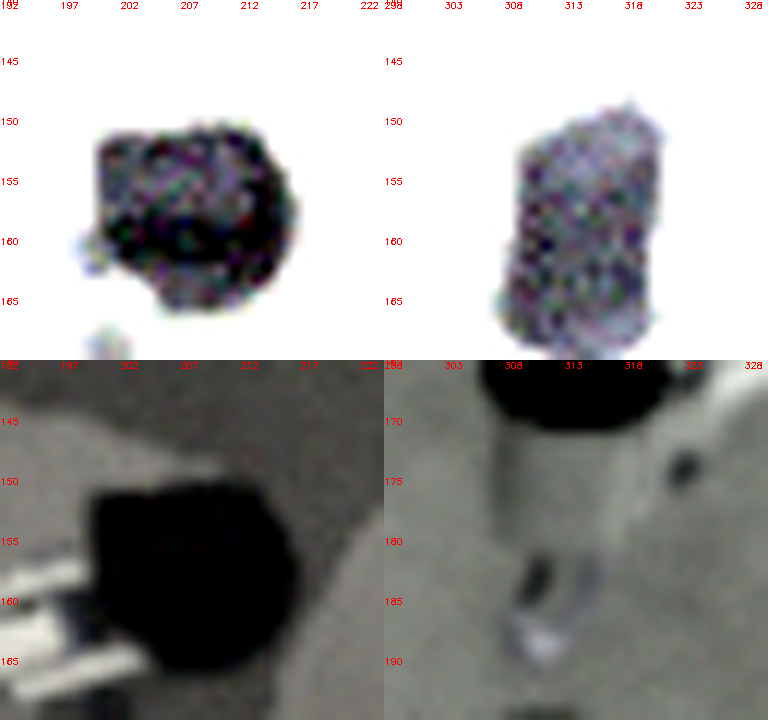

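```bash
python3 - <<'E'
from h import *
from scipy.spatial.transform import Rotation as R
np.set_printoptions(precision=4,suppress=True)
print(tri((207.3,154.2),(314.7,151.7)),plane('top',207.3,154.2,.334),plane('scene',314.7,151.7,.334))
p=plane('top',209,157.7,.288);print('collar',p)
s=ctrl.sense();print(R.from_rotvec(s['eef_rot']).as_matrix(),s['position'])
# hook features check
O=np.array([.579,.179,.259])
for n,d in(('back',[0,.014,-.035]),('tip',[0,-.010,-.042]),('bottom',[0,0,-.058]),('coll',[0,0,.029]),('gtop',[0,0,.075])):
  print(n,proj('scene',O+d),proj('top',O+d))
for u,v in((150,117),(163,132)): print('post',plane('top',u,v,.175))
print('elbow',plane('top',105,197,.19))
E
```

```text
(array([0.58  , 0.1802, 0.3295]), np.float64(0.0012632651606113857)) [0.5795 0.1803 0.334 ] [0.584  0.1756 0.334 ]
collar [0.5797 0.1807 0.288 ]
[[-0.9751  0.2219 -0.0007]
 [ 0.2219  0.9751 -0.0015]
 [ 0.0003 -0.0016 -1.    ]] [0.1218 0.5359 0.2306]
back (np.float64(314.95614758795983), np.float64(180.4459849418556)) (np.float64(206.6663849484878), np.float64(162.5126987278727))
tip (np.float64(307.9479315506327), np.float64(185.65586834918045)) (np.float64(216.02263888653056), np.float64(162.87446708866307))
bottom (np.float64(310.33043706791625), np.float64(188.50569239403762)) (np.float64(212.76820103649723), np.float64(163.9415688089882))
coll (np.float64(312.9562557001412), np.float64(164.27961458574904)) (np.float64(209.68830957698293), np.float64(157.9782172497519))
gtop (np.float64(314.4793771585555), np.float64(150.22713643277262)) (np.float64(207.8428378756187), np.float64(154.40497556493224))
post [0.717  0.3544 0.175 ]
post [0.6743 0.3182 0.175 ]
elbow [0.4945 0.4681 0.19  ]
```

Request:
apply_moves([
  [0, 0, -0.05, 0, 0, 0, 100],
  [0, 0, -0.1, 0, 0, 0, 100],
  [0, 0, -0.15, 0, 0, 0, 100],
  [0, 0, -0.18, 0, 0, 0, 100],
  [-0.04, -0.02, -0.19, 0, 0, 0.12, 100],
  [-0.08, -0.04, -0.19, 0, 0, 0.24, 100],
  [-0.12, -0.06, -0.19, 0, 0, 0.36, 100],
  [-0.16, -0.08, -0.19, 0, 0, 0.48, 100],
  [-0.2, -0.095, -0.19, 0, 0, 0.6, 100],
  [-0.24, -0.115, -0.19, 0, 0, 0.72, 100],
  [-0.28, -0.13, -0.19, 0, 0, 0.84, 100],
  [-0.32, -0.15, -0.19, 0, 0, 0.96, 100],
  [-0.36, -0.17, -0.19, 0, 0, 1.08, 100],
  [-0.4, -0.19, -0.19, 0, 0, 1.2, 100],
  [-0.44, -0.205, -0.19, 0, 0, 1.32, 100],
  [-0.48, -0.225, -0.19, 0, 0, 1.347, 100],
  [-0.52, -0.24, -0.19, 0, 0, 1.347, 100],
  [-0.5256, -0.2455, -0.19, 0, 0, 1.347, 100],
  [-0.5256, -0.2455, -0.19, 0, 0, 1.347, 100],
  [-0.5256, -0.2455, -0.19, 0, 0, 1.347, 100],
])

```text
time: 2.1
position: [0.5793, 0.1809, 0.4212]
eef_rot: [-2.22, -2.221, 0.0]
force: [0.1, 0.9, 0.1]
grip_width: 1.001
```

```bash
cat > look.py <<'E'
import sys,cv2
from h import *
from scipy.spatial.transform import Rotation as R
np.set_printoptions(precision=4,suppress=True)
def st():
    s=ctrl.sense();print(s['time'],s['position'],s['qpos'],'F',s['force'],'M',s['moment'],s['grip_width']);print(R.from_rotvec(s['eef_rot']).as_matrix())
def pic(tag,boxes):
    ims={n:ctrl.capture(n)[:,:,::-1] for n in dict.fromkeys(b[0] for b in boxes)}
    for n in ims: cv2.imwrite(f'pics/{n}_{tag}.png',ims[n])
    out=[]
    for n,x,y,w,h,k in boxes:
        a=cv2.resize(ims[n][y:y+h,x:x+w],None,fx=k,fy=k,interpolation=cv2.INTER_CUBIC)
        for i in range(0,w,10): cv2.putText(a,str(x+i),(i*k,8),0,.3,(0,0,255))
        for i in range(0,h,10): cv2.putText(a,str(y+i),(0,i*k+4),0,.3,(0,0,255))
        out.append(a)
    H=max(a.shape[0] for a in out)
    out=[cv2.copyMakeBorder(a,0,H-a.shape[0],0,4,0) for a in out]
    cv2.imwrite(f'pics/{tag}.png',np.hstack(out))
if __name__=='__main__': st()
E
python3 - <<'E'
from look import *
st();pic('p1',[('scene',265,90,95,110,4),('top',160,110,95,110,4)])
E
```

```text
2.1 [0.5793 0.1809 0.4212] [0.1187 0.3225 0.9987 0.0006 1.8213 0.1185] F [0.0753 0.9005 0.1037] M [0.0326 0.0567 0.0201] 1.001185952924266
[[-0.0004  1.     -0.0009]
 [ 1.      0.0004  0.0005]
 [ 0.0005 -0.0009 -1.    ]]
```

View pics/p1.png

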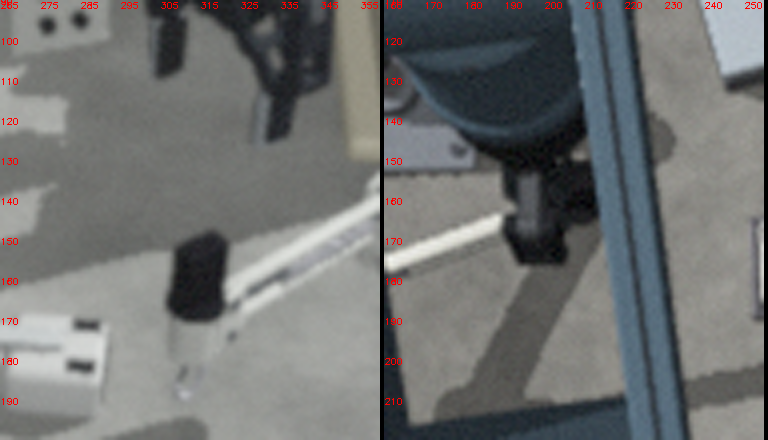

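Request:
apply_moves([
  [0, 0, 0.03, 0, 0, 0, 100],
  [0, 0, 0.06, 0, 0, 0, 100],
  [0, 0, 0.09, 0, 0, 0, 100],
  [0, 0, 0.11, 0, 0, 0, 100],
  [0, 0, 0.12, 0, 0, 0, 100],
  [0, 0, 0.127, 0, 0, 0, 100],
  [0, 0, 0.127, 0, 0, 0, 100],
])

```text
time: 2.9
position: [0.5797, 0.1808, 0.2945]
eef_rot: [2.22, 2.222, 0.0]
force: [0.0, -0.4, 0.8]
grip_width: 0.999
```

```bash
python3 - <<'E'
from look import *
st();pic('p2',[('scene',265,90,95,110,7)])
E
```

```text
2.9 [0.5797 0.1808 0.2945] [0.1188 0.3317 1.2816 0.0001 1.5281 0.118 ] F [ 0.0309 -0.3798  0.8154] M [ 0.0033  0.0351 -0.0008] 0.9990779540843605
[[-0.0009  1.      0.0002]
 [ 1.      0.0009  0.0001]
 [ 0.0001  0.0002 -1.    ]]
```

View pics/p2.png

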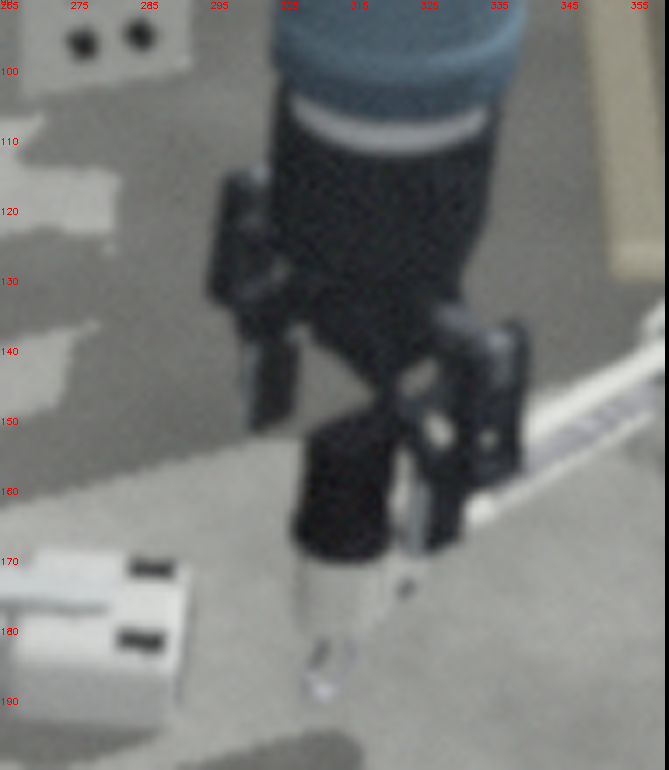

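Request:
apply_moves([
  [0, 0, 0, 0, 0, 0, 60],
  [0, 0, 0, 0, 0, 0, 40],
  [0, 0, 0.0, 0, 0, 0, 25],
  [0, 0, 0.0, 0, 0, 0, 15],
  [0, 0, 0.0, 0, 0, 0, 5],
  [0, 0, 0.0, 0, 0, 0, 0],
  [0, 0, 0.0, 0, 0, 0, 0],
  [0, 0, 0.0, 0, 0, 0, 0],
], squeeze=70)

```text
time: 3.75
position: [0.5802, 0.1802, 0.2945]
eef_rot: [2.221, 2.221, 0.0]
force: [0.6, -0.1, 2.1]
grip_width: 0.227
```

```bash
python3 - <<'E'
from look import *
st();pic('p3',[('scene',265,90,95,110,7)])
E
```

```text
3.75 [0.5802 0.1802 0.2945] [ 0.1178  0.3321  1.2811 -0.0001  1.528   0.1179] F [ 0.6424 -0.1041  2.1307] M [-0.003   0.0868 -0.0029] 0.2272800728253685
[[ 0.0001  1.      0.0003]
 [ 1.     -0.0001 -0.0001]
 [-0.0001  0.0003 -1.    ]]
```

View pics/p3.png

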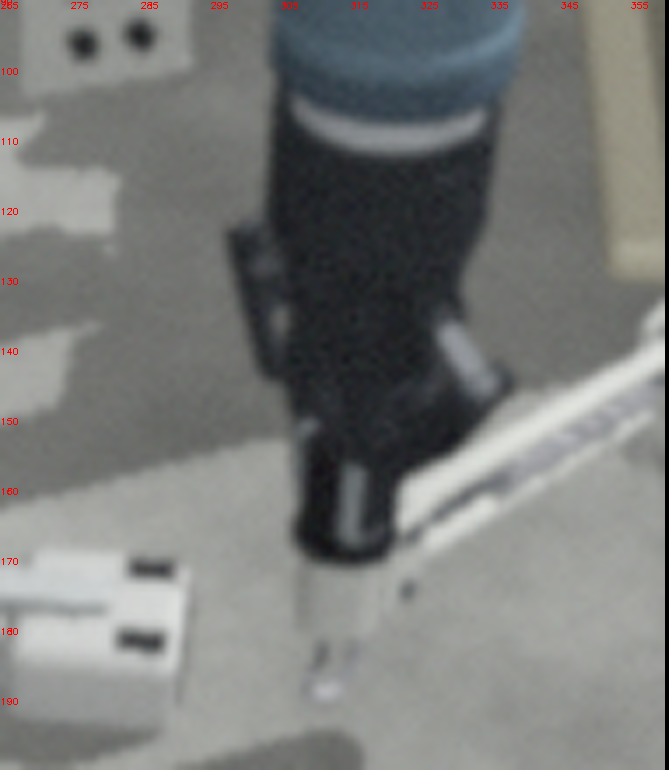

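Request:
apply_moves([
  [-0.01, 0, 0.005, 0, 0, 0, 0],
  [-0.025, -0.001, 0.012, 0, 0, 0, 0],
  [-0.04, -0.002, 0.022, 0, 0, 0, 0],
  [-0.055, -0.003, 0.032, 0, 0, 0, 0],
  [-0.07, -0.004, 0.042, 0, 0, 0, 0],
  [-0.085, -0.005, 0.052, 0, 0, 0, 0],
  [-0.1, -0.006, 0.062, 0, 0, 0, 0],
  [-0.115, -0.007, 0.072, 0, 0, 0, 0],
  [-0.13, -0.008, 0.082, 0, 0, 0, 0],
  [-0.145, -0.009, 0.092, 0, 0, 0, 0],
  [-0.155, -0.01, 0.102, 0, 0, 0, 0],
  [-0.16, -0.01, 0.112, 0, 0, 0, 0],
  [-0.16, -0.01, 0.12, 0, 0, 0, 0],
  [-0.16, -0.01, 0.125, 0, 0, 0, 0],
  [-0.16, -0.01, 0.125, 0, 0, 0, 0],
  [-0.16, -0.01, 0.125, 0, 0, 0, 0],
])

```text
time: 5.4
position: [0.5713, 0.0193, 0.1713]
eef_rot: [2.219, 2.219, 0.004]
force: [0.2, -0.7, 13.3]
grip_width: 0.23
```

```bash
python3 - <<'E'
from look import *
st();pic('p4',[('scene',205,185,95,110,7)])
E
```

```text
5.4 [0.5713 0.0193 0.1713] [-0.1613  0.3404  1.5735 -0.0001  1.2235 -0.1608] F [ 0.1797 -0.7018 13.3061] M [ 0.3582  0.3458 -0.0021] 0.22958984710179742
[[ 0.0004  1.      0.0041]
 [ 1.     -0.0004 -0.0008]
 [-0.0008  0.0041 -1.    ]]
```

View pics/p4.png

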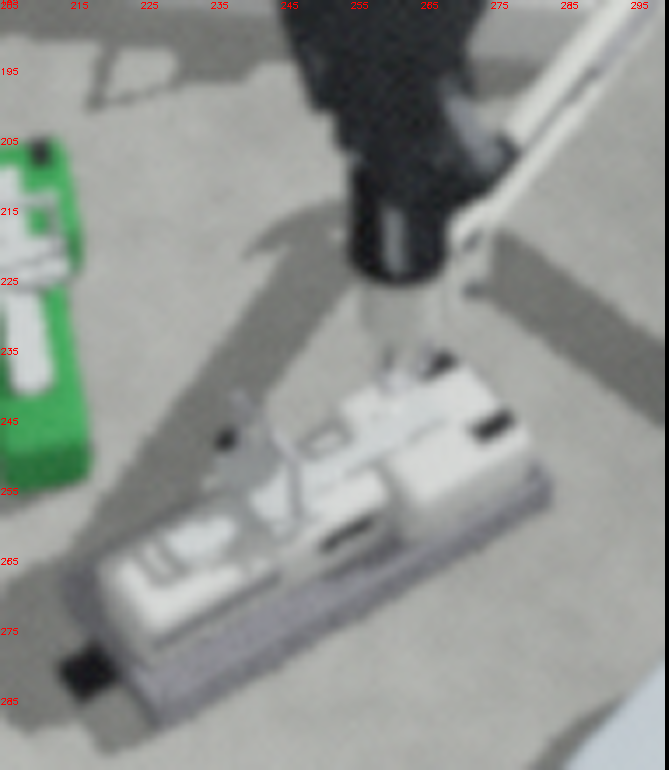

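View pics/scene_p4.png

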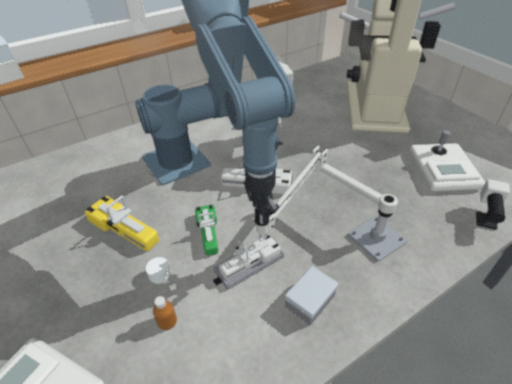

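Request:
apply_moves([
  [-0.006, 0, 0.002, 0, 0, 0, 0],
  [-0.014, 0, 0.004, 0, 0, 0, 0],
  [-0.022, 0, 0.005, 0, 0, 0, 0],
  [-0.03, 0, 0.0055, 0, 0, 0, 0],
  [-0.036, 0, 0.0055, 0, 0, 0, 0],
  [-0.039, 0, 0.0055, 0, 0, 0, 0],
  [-0.039, 0, 0.0055, 0, 0, 0, 0],
  [-0.039, 0, 0.0055, 0, 0, 0, 0],
  [-0.039, 0, 0.0055, 0, 0, 0, 0],
])

```text
time: 6.35
position: [0.5715, -0.02, 0.1662]
eef_rot: [2.219, 2.218, 0.004]
force: [-0.5, 0.0, 15.0]
grip_width: 0.224
```

```bash
python3 - <<'E'
from look import *
st();pic('p5',[('scene',215,200,70,70,10)])
E
```

```text
6.35 [ 0.5715 -0.02    0.1662] [-0.2298  0.3448  1.5803 -0.0002  1.2113 -0.2292] F [-0.4762  0.0184 15.0413] M [0.2976 0.3339 0.0164] 0.22420776241575016
[[ 0.0006  1.      0.005 ]
 [ 1.     -0.0006 -0.0014]
 [-0.0013  0.005  -1.    ]]
```

View pics/p5.png

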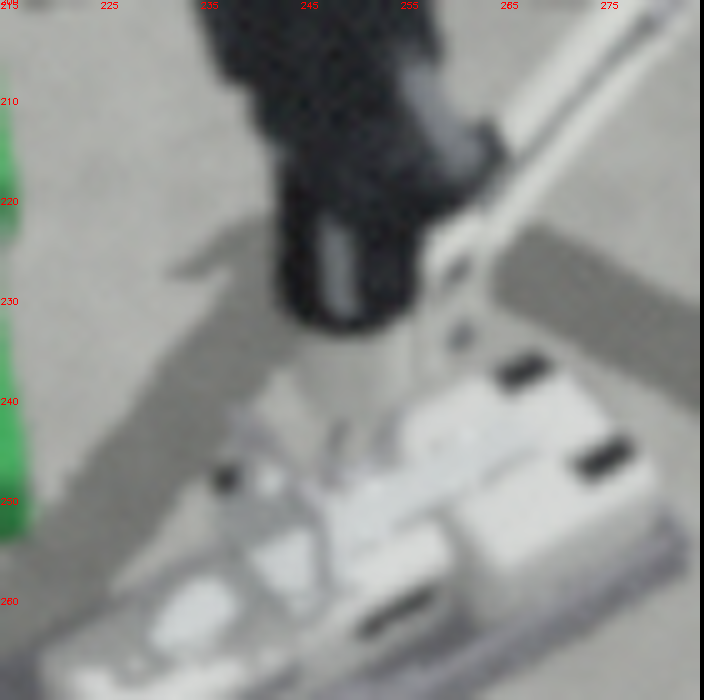

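Request:
apply_moves([
  [-0.003, 0, 0, 0, 0, 0, 0],
  [-0.006, 0, 0, 0, 0, 0, 0],
  [-0.008, 0, 0, 0, 0, 0, 0],
  [-0.01, 0, 0, 0, 0, 0, 0],
  [-0.01, 0, 0, 0, 0, 0, 0],
])

```text
time: 6.9
position: [0.5715, -0.03, 0.1662]
eef_rot: [2.219, 2.218, 0.004]
force: [0.7, 0.1, 14.3]
grip_width: 0.224
```

Request:
apply_moves([
  [-0.001, 0, 0, 0, 0, 0, 0],
  [-0.002, 0, 0, 0, 0, 0, 0],
  [-0.003, 0, 0, 0, 0, 0, 0],
  [-0.003, 0, 0, 0, 0, 0, 0],
])

```text
time: 7.3
position: [0.5715, -0.0328, 0.1662]
eef_rot: [2.219, 2.218, 0.004]
force: [0.4, 0.2, 15.1]
grip_width: 0.227
```

Request:
apply_moves([
  [-0.0005, 0, 0, 0, 0, 0, 0],
  [-0.001, 0, 0, 0, 0, 0, 0],
  [-0.0015, 0, 0, 0, 0, 0, 0],
  [-0.002, 0, 0, 0, 0, 0, 0],
  [-0.002, 0, 0, 0, 0, 0, 0],
])

```text
time: 7.8
position: [0.5715, -0.0347, 0.1662]
eef_rot: [2.219, 2.218, 0.004]
force: [0.4, 0.3, 14.6]
grip_width: 0.226
```

Request:
apply_moves([
  [-0.0005, 0, 0, 0, 0, 0, 0],
  [-0.001, 0, 0, 0, 0, 0, 0],
  [-0.0015, 0, 0, 0, 0, 0, 0],
  [-0.002, 0, 0, 0, 0, 0, 0],
  [-0.002, 0, 0, 0, 0, 0, 0],
])

```text
time: 8.3
position: [0.5714, -0.0367, 0.1662]
eef_rot: [2.219, 2.218, 0.004]
force: [0.8, 0.9, 14.2]
grip_width: 0.227
```

```bash
python3 - <<'E'
from look import *
st();pic('p6',[('scene',215,200,70,70,10)])
E
```

```text
8.3 [ 0.5714 -0.0367  0.1662] [-0.2591  0.3462  1.5784  0.0002  1.2121 -0.2586] F [ 0.7803  0.8855 14.2077] M [0.4728 0.3129 0.0347] 0.22666668380060023
[[ 0.0005  1.      0.0049]
 [ 1.     -0.0005 -0.0011]
 [-0.0011  0.0049 -1.    ]]
```

View pics/p6.png

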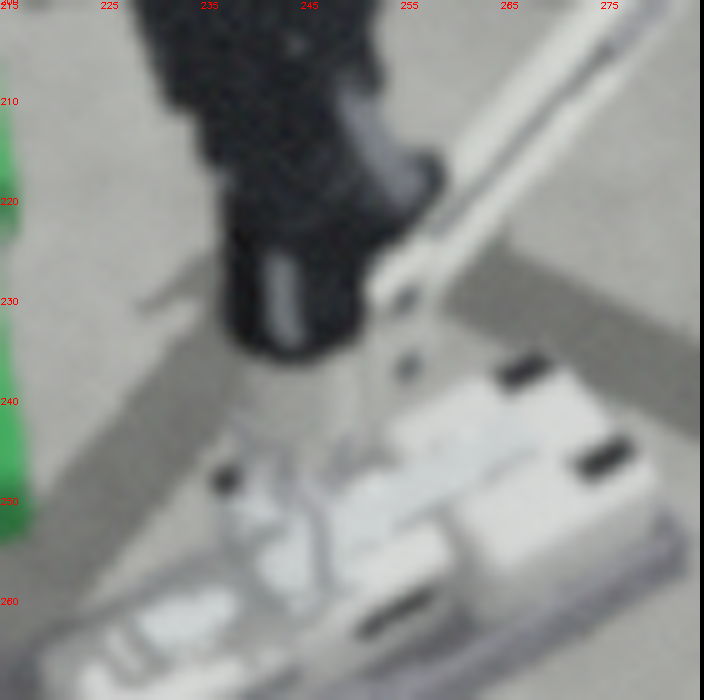

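Request:
apply_moves([
  [-0.0005, 0, 0, 0, 0, 0, 0],
  [-0.001, 0, 0, 0, 0, 0, 0],
  [-0.0015, 0, 0, 0, 0, 0, 0],
  [-0.0015, 0, 0, 0, 0, 0, 0],
])

```text
time: 8.75
position: [0.5714, -0.0376, 0.1662]
eef_rot: [2.219, 2.219, 0.005]
force: [0.4, 1.3, 15.4]
grip_width: 0.224
```

Request:
apply_moves([
  [-0.0005, 0, 0, 0, 0, 0, 0],
  [-0.001, 0, 0, 0, 0, 0, 0],
  [-0.0015, 0, 0, 0, 0, 0, 0],
  [-0.0015, 0, 0, 0, 0, 0, 0],
])

```text
time: 9.15
position: [0.5714, -0.0389, 0.1662]
eef_rot: [2.22, 2.219, 0.006]
force: [1.4, 3.2, 14.2]
grip_width: 0.226
```

Request:
apply_moves([
  [-0.0005, 0, 0, 0, 0, 0, 0],
  [-0.001, 0, 0, 0, 0, 0, 0],
  [-0.0015, 0, 0, 0, 0, 0, 0],
  [-0.0015, 0, 0, 0, 0, 0, 0],
])

```text
time: 9.55
position: [0.5714, -0.0402, 0.1664]
eef_rot: [2.22, 2.219, 0.006]
force: [-0.1, 4.7, 15.1]
grip_width: 0.221
```

Request:
apply_moves([
  [-0.0005, 0, 0, 0, 0, 0, 0],
  [-0.001, 0, 0, 0, 0, 0, 0],
  [-0.001, 0, 0, 0, 0, 0, 0],
])

```text
time: 9.85
position: [0.5714, -0.0411, 0.1665]
eef_rot: [2.219, 2.219, 0.006]
force: [-0.1, 3.7, 15.1]
grip_width: 0.223
```

```bash
python3 - <<'E'
from look import *
st();pic('p7',[('scene',220,225,45,45,16)])
E
```

```text
9.85 [ 0.5714 -0.0411  0.1665] [-0.2677  0.3463  1.5773  0.0021  1.2132 -0.2682] F [-0.0514  3.7188 15.1117] M [1.1744 0.4458 0.0532] 0.22334821383829268
[[ 0.0003  1.      0.0052]
 [ 1.     -0.0003  0.0006]
 [ 0.0006  0.0052 -1.    ]]
```

View pics/p7.png

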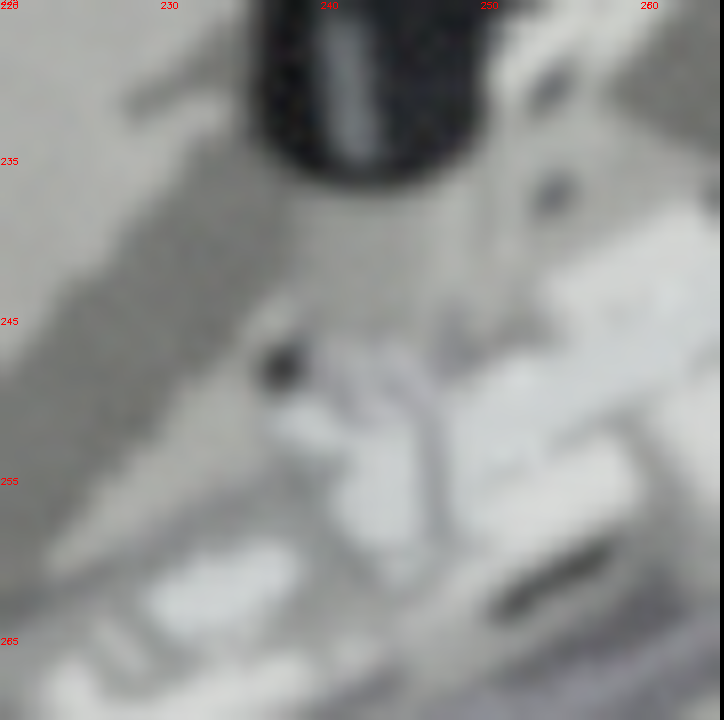

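Request:
apply_moves([
  [-0.0005, 0, 0, 0, 0, 0, 0],
  [-0.001, 0, 0, 0, 0, 0, 0],
  [-0.001, 0, 0, 0, 0, 0, 0],
])

```text
time: 10.2
position: [0.5715, -0.0421, 0.1666]
eef_rot: [2.219, 2.219, 0.007]
force: [-1.1, 4.3, 16.6]
grip_width: 0.229
```

Request:
apply_moves([
  [-0.0005, 0, 0, 0, 0, 0, 0],
  [-0.001, 0, 0, 0, 0, 0, 0],
  [-0.001, 0, 0, 0, 0, 0, 0],
])

```text
time: 10.5
position: [0.5715, -0.0431, 0.1666]
eef_rot: [2.219, 2.219, 0.007]
force: [-0.5, 4.2, 17.6]
grip_width: 0.222
```

Request:
apply_moves([
  [-0.0005, 0, 0, 0, 0, 0, 0],
  [-0.001, 0, 0, 0, 0, 0, 0],
  [-0.001, 0, 0, 0, 0, 0, 0],
])

```text
time: 10.8
position: [0.5715, -0.0441, 0.1666]
eef_rot: [2.22, 2.219, 0.007]
force: [0.3, 3.3, 17.8]
grip_width: 0.227
```

Request:
apply_moves([
  [-0.0005, 0, 0, 0, 0, 0, 0],
  [-0.001, 0, 0, 0, 0, 0, 0],
  [-0.001, 0, 0, 0, 0, 0, 0],
])

```text
time: 11.1
position: [0.5715, -0.0449, 0.1665]
eef_rot: [2.22, 2.219, 0.007]
force: [-1.1, 4.4, 16.5]
grip_width: 0.227
```

```bash
python3 - <<'E'
from look import *
st();pic('p8',[('scene',205,225,85,75,9)])
E
```

```text
11.1 [ 0.5715 -0.0449  0.1665] [-0.2744  0.3468  1.5765  0.0025  1.2135 -0.275 ] F [-1.0979  4.3832 16.4571] M [ 1.3134  0.4103 -0.0072] 0.22672835363335964
[[ 0.0002  1.      0.0053]
 [ 1.     -0.0003  0.0009]
 [ 0.0009  0.0052 -1.    ]]
```

View pics/p8.png

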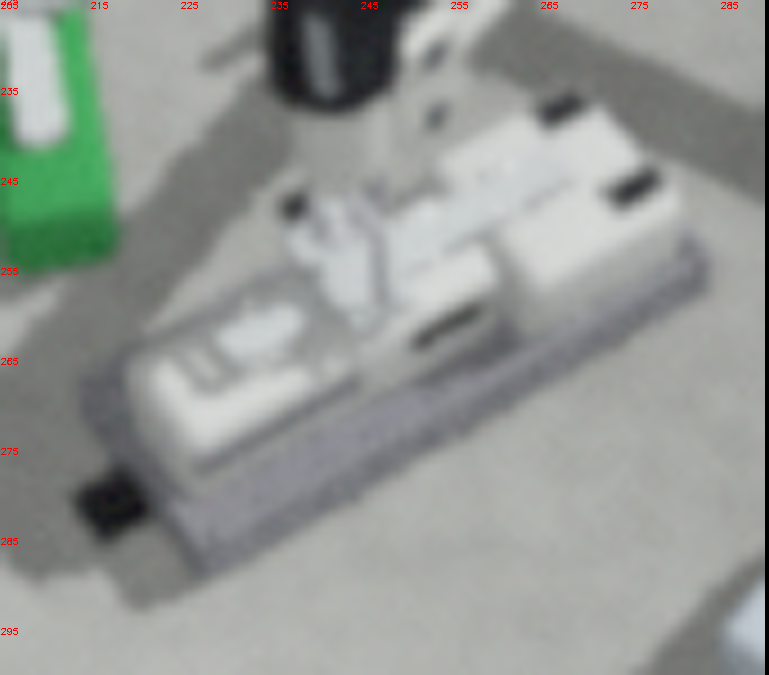

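Request:
apply_moves([
  [-0.0005, 0, 0, 0, 0, 0, 0],
  [-0.001, 0, 0, 0, 0, 0, 0],
  [-0.001, 0, 0, 0, 0, 0, 0],
])

```text
time: 11.45
position: [0.5714, -0.0456, 0.1664]
eef_rot: [2.22, 2.219, 0.007]
force: [-0.4, 5.1, 16.3]
grip_width: 0.228
```

Request:
apply_moves([
  [-0.0005, 0, 0, 0, 0, 0, 0],
  [-0.0005, 0, 0, 0, 0, 0, 0],
  [-0.0005, 0, 0, 0, 0, 0, 0],
])

```text
time: 11.75
position: [0.5714, -0.0458, 0.1664]
eef_rot: [2.22, 2.22, 0.008]
force: [-0.2, 5.4, 16.9]
grip_width: 0.225
```

Request:
apply_moves([
  [-0.0005, 0, 0, 0, 0, 0, 0],
  [-0.0005, 0, 0, 0, 0, 0, 0],
  [-0.0005, 0, 0, 0, 0, 0, 0],
])

```text
time: 12.05
position: [0.5714, -0.0462, 0.1664]
eef_rot: [2.22, 2.22, 0.008]
force: [0.4, 6.4, 16.8]
grip_width: 0.222
```

Request:
apply_moves([
  [0, 0, -0.001, 0, 0, 0, 0],
  [0, 0, -0.002, 0, 0, 0, 0],
  [0, 0, -0.003, 0, 0, 0, 0],
  [0.0005, 0, -0.004, 0, 0, 0, 0],
  [0.0005, 0, -0.005, 0, 0, 0, 0],
  [0.0005, 0, -0.006, 0, 0, 0, 0],
  [0.0005, 0, -0.006, 0, 0, 0, 0],
])

```text
time: 12.75
position: [0.5711, -0.047, 0.1721]
eef_rot: [2.22, 2.219, 0.005]
force: [-0.5, 1.9, 14.2]
grip_width: 0.229
```

Request:
apply_moves([
  [0, 0, -0.001, 0, 0, 0, 0],
  [0, 0, -0.002, 0, 0, 0, 0],
  [0, 0, -0.003, 0, 0, 0, 0],
  [0.0, 0, -0.004, 0, 0, 0, 0],
  [0.0, 0, -0.005, 0, 0, 0, 0],
  [0.0, 0, -0.006, 0, 0, 0, 0],
  [0.0, 0, -0.006, 0, 0, 0, 0],
])

```text
time: 13.45
position: [0.571, -0.0473, 0.1779]
eef_rot: [2.22, 2.219, 0.004]
force: [-1.6, 1.9, 13.6]
grip_width: 0.224
```

```bash
python3 - <<'E'
from look import *
st();pic('p9',[('scene',205,215,85,75,9)])
E
```

```text
13.45 [ 0.571  -0.0473  0.1779] [-0.2777  0.3371  1.5608  0.0007  1.2397 -0.2776] F [-1.6346  1.921  13.6335] M [0.6775 0.3723 0.0319] 0.22366924088154122
[[ 0.0003  1.      0.004 ]
 [ 1.     -0.0003 -0.0005]
 [-0.0005  0.004  -1.    ]]
```

View pics/p9.png

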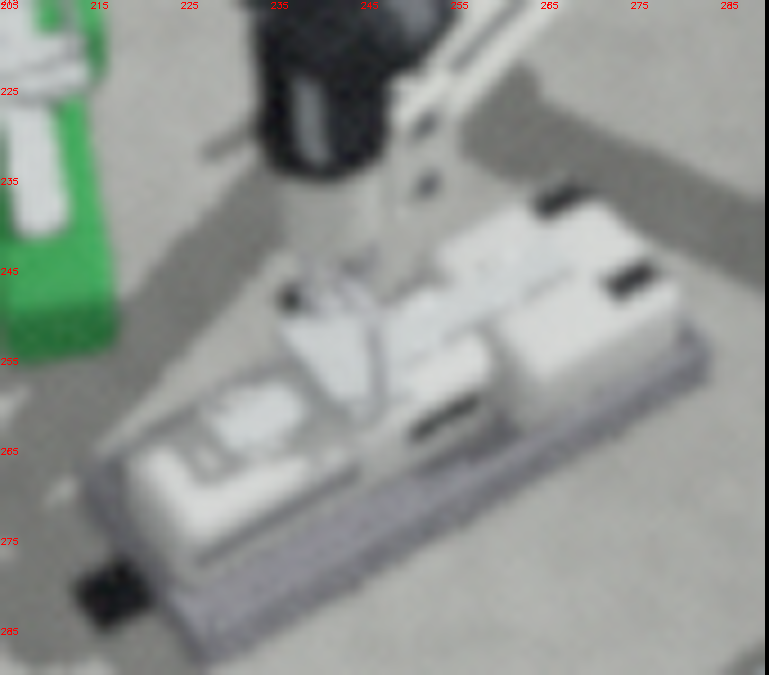

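Request:
apply_moves([
  [0, 0, -0.001, 0, 0, 0, 0],
  [0, 0, -0.002, 0, 0, 0, 0],
  [0, 0, -0.003, 0, 0, 0, 0],
  [0.0, 0, -0.004, 0, 0, 0, 0],
  [0.0, 0, -0.005, 0, 0, 0, 0],
  [0.0, 0, -0.006, 0, 0, 0, 0],
  [0.0, 0, -0.006, 0, 0, 0, 0],
])

```text
time: 14.2
position: [0.5711, -0.0475, 0.1841]
eef_rot: [2.219, 2.218, 0.004]
force: [-0.2, 1.5, 14.6]
grip_width: 0.222
```

Request:
apply_moves([
  [0, 0, -0.001, 0, 0, 0, 0],
  [0, 0, -0.002, 0, 0, 0, 0],
  [0, 0, -0.003, 0, 0, 0, 0],
  [0.0, 0, -0.003, 0, 0, 0, 0],
])

```text
time: 14.6
position: [0.5711, -0.0478, 0.187]
eef_rot: [2.219, 2.218, 0.003]
force: [0.0, 0.1, 12.3]
grip_width: 0.226
```

Request:
apply_moves([
  [0, 0, -0.001, 0, 0, 0, 0],
  [0, 0, -0.002, 0, 0, 0, 0],
  [0, 0, -0.003, 0, 0, 0, 0],
  [0.0, 0, -0.003, 0, 0, 0, 0],
])

```text
time: 15.0
position: [0.5704, -0.0477, 0.1887]
eef_rot: [2.221, 2.22, 0.001]
force: [-0.1, 0.1, 7.5]
grip_width: 0.226
```

```bash
python3 - <<'E'
from look import *
st();pic('p10',[('scene',205,215,85,75,9)])
E
```

```text
15.0 [ 0.5704 -0.0477  0.1887] [-0.2781  0.3283  1.5457 -0.0003  1.2654 -0.2776] F [-0.0505  0.098   7.4751] M [0.2734 0.1425 0.0332] 0.22607818767408372
[[ 0.0004  1.      0.002 ]
 [ 1.     -0.0004 -0.0008]
 [-0.0008  0.002  -1.    ]]
```

View pics/p10.png

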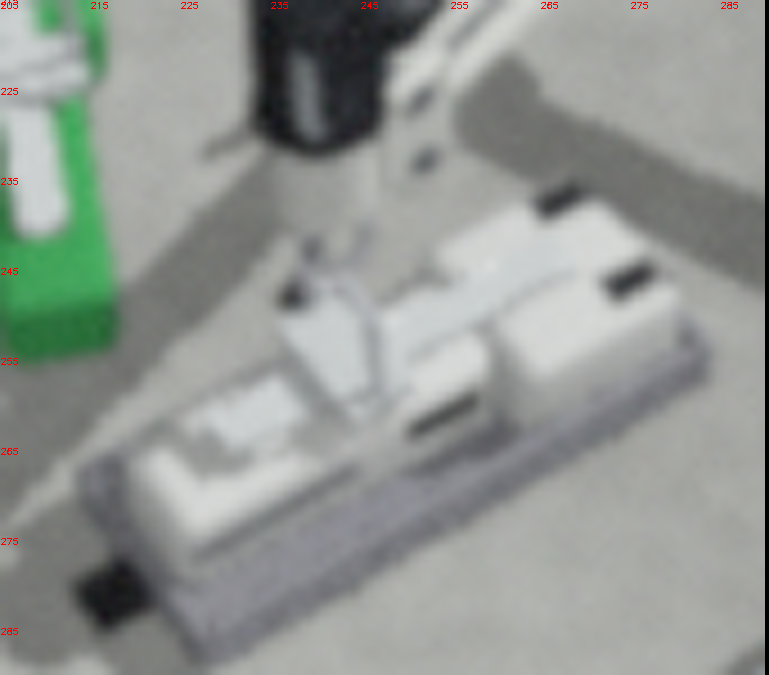

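Request:
apply_moves([
  [0, 0, -0.001, 0, 0, 0, 0],
  [0, 0, -0.002, 0, 0, 0, 0],
  [0, 0, -0.003, 0, 0, 0, 0],
  [0.0, 0, -0.004, 0, 0, 0, 0],
  [0.0, 0, -0.005, 0, 0, 0, 0],
  [0.0, 0, -0.006, 0, 0, 0, 0],
  [0, 0, -0.007, 0, 0, 0, 0],
  [0, 0, -0.008, 0, 0, 0, 0],
  [0, 0, -0.008, 0, 0, 0, 0],
])

```text
time: 15.95
position: [0.5701, -0.0467, 0.196]
eef_rot: [2.221, 2.221, 0.0]
force: [0.0, 0.7, 4.0]
grip_width: 0.226
```

```bash
python3 - <<'E'
from look import *
st();pic('p11',[('scene',205,205,85,85,8)])
E
```

```text
15.95 [ 0.5701 -0.0467  0.196 ] [-0.2767  0.3231  1.5346  0.0001  1.2837 -0.2768] F [0.0413 0.7044 3.9716] M [0.5374 0.1017 0.0475] 0.2263319757944282
[[-0.0001  1.      0.0002]
 [ 1.      0.0001  0.    ]
 [ 0.      0.0002 -1.    ]]
```

View pics/p11.png

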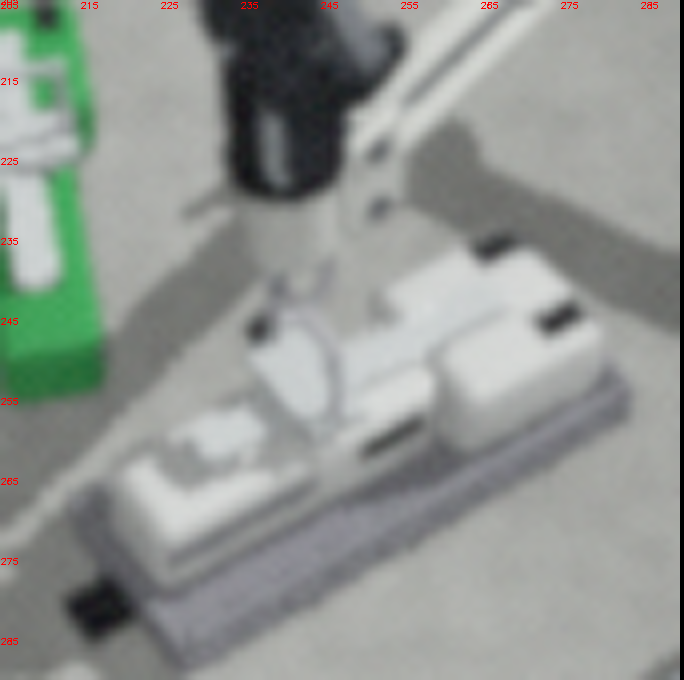

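Request:
apply_moves([
  [0, 0, -0.001, 0, 0, 0, 0],
  [0, 0, -0.002, 0, 0, 0, 0],
  [0, 0, -0.003, 0, 0, 0, 0],
  [0.0, 0, -0.004, 0, 0, 0, 0],
  [0.0, 0, -0.005, 0, 0, 0, 0],
  [0.0, 0, -0.006, 0, 0, 0, 0],
  [0, 0, -0.007, 0, 0, 0, 0],
  [0, 0, -0.008, 0, 0, 0, 0],
  [0, 0, -0.008, 0, 0, 0, 0],
])

```text
time: 16.9
position: [0.5701, -0.0468, 0.204]
eef_rot: [2.221, 2.221, 0.0]
force: [-0.1, -0.5, 4.4]
grip_width: 0.224
```

```bash
python3 - <<'E'
from look import *
st();pic('p12',[('scene',205,205,85,85,8)])
E
```

```text
16.9 [ 0.5701 -0.0468  0.204 ] [-0.2768  0.317   1.523  -0.0001  1.3014 -0.2768] F [-0.106  -0.4614  4.435 ] M [0.2338 0.1672 0.009 ] 0.2240678006301823
[[-0.      1.      0.0002]
 [ 1.      0.     -0.0001]
 [-0.0001  0.0002 -1.    ]]
```

View pics/p12.png

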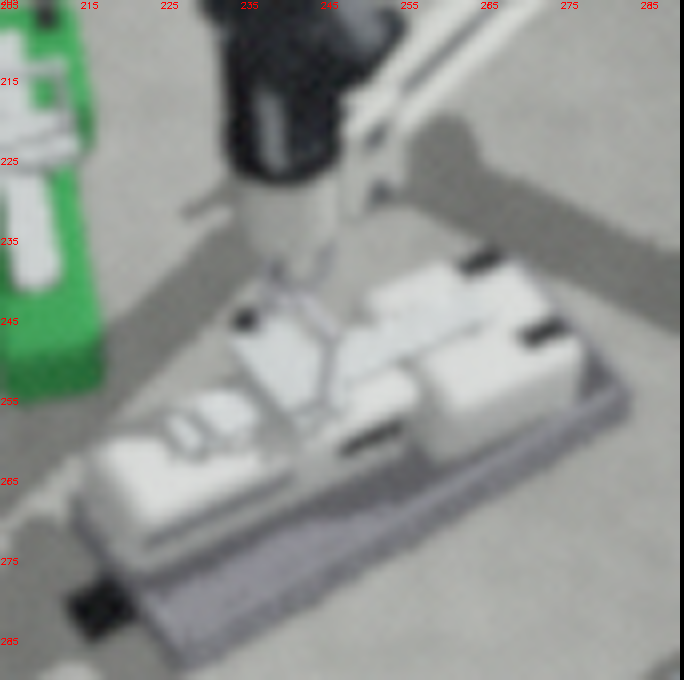

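Request:
apply_moves([
  [0, 0, -0.001, 0, 0, 0, 0],
  [0, 0, -0.002, 0, 0, 0, 0],
  [0, 0, -0.003, 0, 0, 0, 0],
  [0.0, 0, -0.004, 0, 0, 0, 0],
  [0.0, 0, -0.005, 0, 0, 0, 0],
  [0.0, 0, -0.006, 0, 0, 0, 0],
  [0, 0, -0.007, 0, 0, 0, 0],
  [0, 0, -0.008, 0, 0, 0, 0],
  [0, 0, -0.009, 0, 0, 0, 0],
  [0, 0, -0.01, 0, 0, 0, 0],
  [0, 0, -0.01, 0, 0, 0, 0],
  [0, 0, -0.01, 0, 0, 0, 0],
])

```text
time: 18.15
position: [0.5701, -0.0467, 0.2139]
eef_rot: [2.221, 2.221, 0.0]
force: [0.2, -1.0, 4.0]
grip_width: 0.23
```

```bash
python3 - <<'E'
from look import *
st();pic('p13',[('scene',205,205,85,85,8)])
E
```

```text
18.15 [ 0.5701 -0.0467  0.2139] [-0.2768  0.3098  1.5083  0.      1.3235 -0.2767] F [ 0.2014 -1.0394  4.0261] M [0.1645 0.1433 0.0127] 0.2297474181937475
[[ 0.      1.      0.0001]
 [ 1.     -0.     -0.    ]
 [-0.      0.0001 -1.    ]]
```

View pics/p13.png

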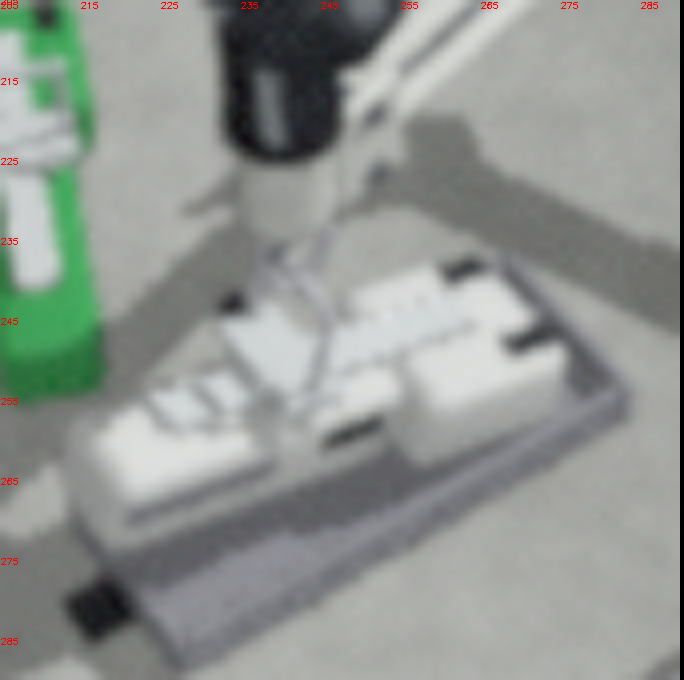

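Request:
apply_moves([
  [0, 0, -0.001, 0, 0, 0, 0],
  [0, 0, -0.002, 0, 0, 0, 0],
  [0, 0, -0.0035, 0, 0, 0, 0],
  [0.0, 0, -0.005, 0, 0, 0, 0],
  [0.0, 0, -0.0065, 0, 0, 0, 0],
  [0.0, 0, -0.008, 0, 0, 0, 0],
  [0, 0, -0.0095, 0, 0, 0, 0],
  [0, 0, -0.011, 0, 0, 0, 0],
  [0, 0, -0.0125, 0, 0, 0, 0],
  [0, 0, -0.014, 0, 0, 0, 0],
  [0, 0, -0.0155, 0, 0, 0, 0],
  [0, 0, -0.017, 0, 0, 0, 0],
  [0, 0, -0.018, 0, 0, 0, 0],
  [0, 0, -0.018, 0, 0, 0, 0],
  [0, 0, -0.018, 0, 0, 0, 0],
  [0, 0, -0.018, 0, 0, 0, 0],
])

```text
time: 19.8
position: [0.5701, -0.0467, 0.2318]
eef_rot: [2.221, 2.221, 0.0]
force: [-0.2, -0.4, 1.7]
grip_width: 0.228
```

```bash
python3 - <<'E'
from look import *
st();pic('p14',[('scene',205,195,85,95,8)])
E
```

```text
19.8 [ 0.5701 -0.0467  0.2318] [-0.2768  0.2976  1.4804  0.0001  1.3634 -0.2767] F [-0.1758 -0.4369  1.6797] M [0.1759 0.0911 0.0119] 0.22822401882728882
[[ 0.0001  1.      0.0002]
 [ 1.     -0.0001  0.    ]
 [ 0.      0.0002 -1.    ]]
```

View pics/p14.png

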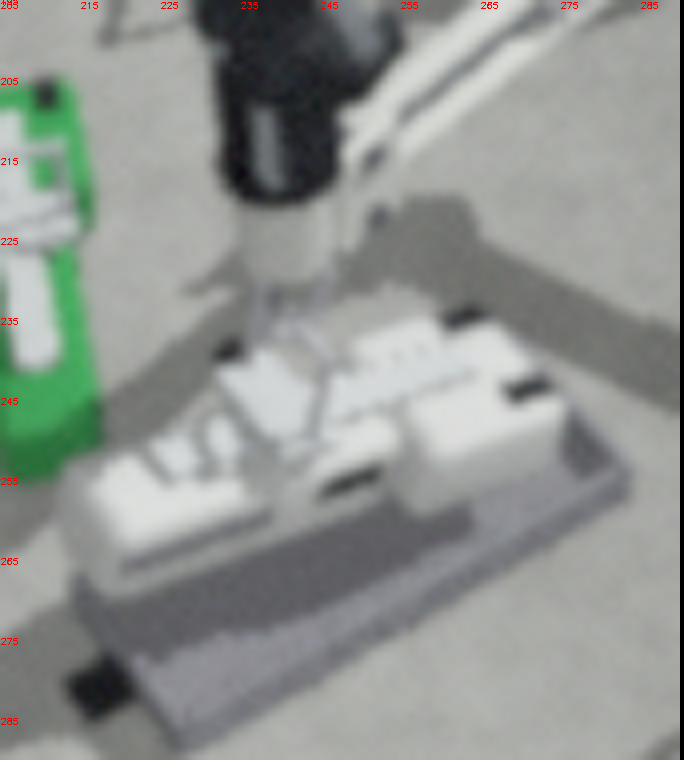

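Request:
apply_moves([
  [0, 0, -0.001, 0, 0, 0, 0],
  [0, 0, -0.002, 0, 0, 0, 0],
  [0, 0, -0.0035, 0, 0, 0, 0],
  [0.0, 0, -0.005, 0, 0, 0, 0],
  [0.0, 0, -0.0065, 0, 0, 0, 0],
  [0.0, 0, -0.008, 0, 0, 0, 0],
  [0, 0, -0.0095, 0, 0, 0, 0],
  [0, 0, -0.011, 0, 0, 0, 0],
  [0, 0, -0.0125, 0, 0, 0, 0],
  [0, 0, -0.014, 0, 0, 0, 0],
  [0, 0, -0.015, 0, 0, 0, 0],
  [0, 0, -0.016, 0, 0, 0, 0],
  [0, 0, -0.016, 0, 0, 0, 0],
  [0, 0, -0.016, 0, 0, 0, 0],
  [0, 0, -0.016, 0, 0, 0, 0],
  [0, 0, -0.016, 0, 0, 0, 0],
])

```text
time: 21.45
position: [0.5701, -0.0468, 0.2478]
eef_rot: [2.221, 2.221, 0.0]
force: [-0.1, 0.0, 0.6]
grip_width: 0.23
```

Request:
apply_moves([
  [0, 0, 0, 0, 0, 0, 0],
])

```text
time: 21.55
position: [0.5701, -0.0468, 0.2478]
eef_rot: [2.221, 2.221, -0.0]
force: [0.2, -0.2, 0.9]
grip_width: 0.223
```

Request:
apply_moves([
  [0, 0, 0, 0, 0, 0, 0],
])

```text
time: 21.65
position: [0.5701, -0.0468, 0.2478]
eef_rot: [2.221, 2.221, -0.0]
force: [0.1, -0.7, 0.9]
grip_width: 0.225
```

Request:
apply_moves([
  [0, 0, 0, 0, 0, 0, 0],
])

```text
time: 21.75
position: [0.5701, -0.0468, 0.2478]
eef_rot: [2.221, 2.221, 0.0]
force: [0.4, -0.3, 0.5]
grip_width: 0.231
```

Request:
apply_moves([
  [0, 0, 0, 0, 0, 0, 0],
])

```text
time: 21.85
position: [0.5701, -0.0468, 0.2478]
eef_rot: [2.221, 2.221, -0.0]
force: [1.0, 0.8, 0.5]
grip_width: 0.228
```

Request:
apply_moves([
  [0, 0, -0.001, 0, 0, 0, 0],
  [0, 0, -0.002, 0, 0, 0, 0],
  [0, 0, -0.003, 0, 0, 0, 0],
  [0, 0, -0.004, 0, 0, 0, 0],
  [0, 0, -0.005, 0, 0, 0, 0],
  [0, 0, -0.006, 0, 0, 0, 0],
  [0, 0, -0.007, 0, 0, 0, 0],
  [0, 0, -0.007, 0, 0, 0, 0],
  [0, 0, -0.007, 0, 0, 0, 0],
  [0, 0, -0.007, 0, 0, 0, 0],
  [0, 0, -0.007, 0, 0, 0, 0],
  [0, 0, -0.007, 0, 0, 0, 0],
])

```text
time: 23.05
position: [0.5701, -0.0468, 0.2549]
eef_rot: [2.221, 2.221, -0.0]
force: [0.0, -0.1, 0.2]
grip_width: 0.221
```

Request:
apply_moves([
  [0, 0, 0, 0, 0, 0, 0],
])

```text
time: 23.15
position: [0.5701, -0.0468, 0.2548]
eef_rot: [2.221, 2.221, -0.0]
force: [-0.2, -0.4, 0.6]
grip_width: 0.222
```

Request:
apply_moves([
  [0, 0, 0, 0, 0, 0, 0],
])

```text
time: 23.25
position: [0.5701, -0.0468, 0.2548]
eef_rot: [2.221, 2.221, -0.0]
force: [-0.3, 0.1, -0.3]
grip_width: 0.226
```

Request:
apply_moves([
  [0, 0, 0, 0, 0, 0, 0],
])

```text
time: 23.35
position: [0.5701, -0.0467, 0.2548]
eef_rot: [2.221, 2.221, 0.0]
force: [-0.6, -0.5, -0.1]
grip_width: 0.224
```

```bash
python3 - <<'E'
from look import *
st();pic('p15',[('scene',205,185,85,105,7)])
E
```

```text
23.35 [ 0.5701 -0.0467  0.2548] [-0.2767  0.284   1.4428 -0.      1.4147 -0.2767] F [-0.5828 -0.4538 -0.0995] M [ 0.1799  0.0274 -0.0445] 0.2243024574361565
[[ 0.      1.      0.0001]
 [ 1.     -0.     -0.0001]
 [-0.0001  0.0001 -1.    ]]
```

View pics/p15.png

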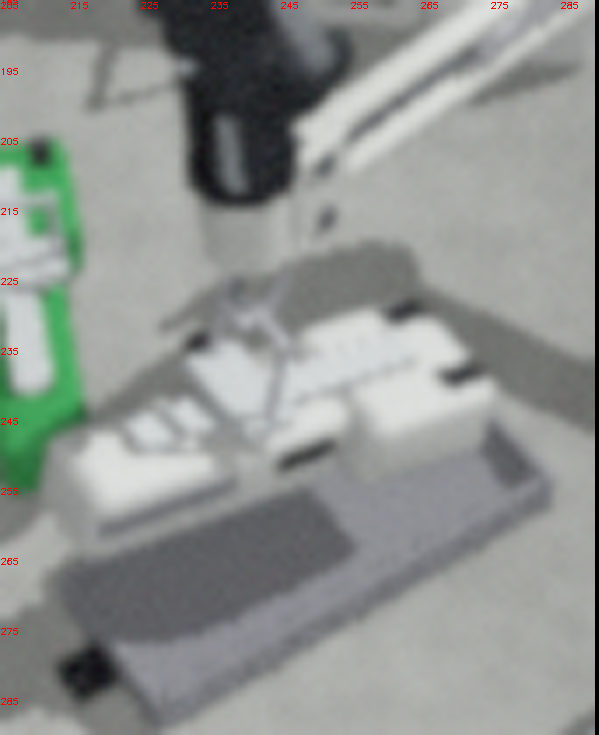

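Request:
apply_moves([
  [0, 0, 0, 0, 0, 0, 24],
  [0, 0, 0, 0, 0, 0, 27],
  [0, 0, 0, 0, 0, 0, 30],
  [0, 0, 0, 0, 0, 0, 35],
  [0, 0, 0, 0, 0, 0, 45],
  [0, 0, 0, 0, 0, 0, 60],
  [0, 0, 0, 0, 0, 0, 80],
  [0, 0, 0, 0, 0, 0, 100],
  [0, 0, 0, 0, 0, 0, 100],
  [0, 0, 0, 0, 0, 0, 100],
], squeeze=20)

```text
time: 24.4
position: [0.57, -0.0467, 0.2548]
eef_rot: [-2.221, -2.221, 0.0]
force: [0.1, -0.2, -0.4]
grip_width: 1.003
```

```bash
python3 - <<'E'
from look import *
st();pic('p16',[('scene',205,175,85,105,7)])
E
```

```text
24.4 [ 0.57   -0.0467  0.2548] [-0.2767  0.284   1.4428 -0.      1.4147 -0.2767] F [ 0.0854 -0.1565 -0.3849] M [ 0.024  -0.016   0.0175] 1.003423588343956
[[ 0.  1. -0.]
 [ 1. -0. -0.]
 [-0. -0. -1.]]
```

View pics/p16.png

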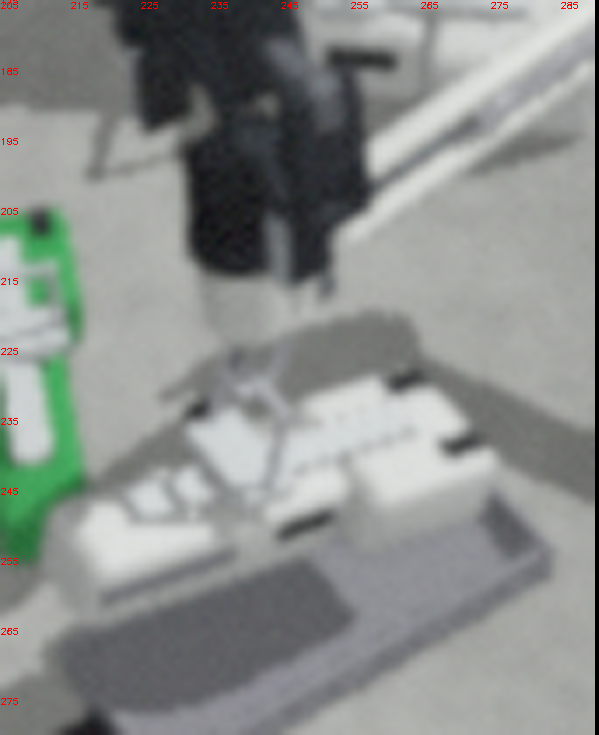

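Request:
apply_moves([
  [0, 0, -0.005, 0, 0, 0, 100],
  [0, 0, -0.012, 0, 0, 0, 100],
  [0, 0, -0.022, 0, 0, 0, 100],
  [0, 0, -0.034, 0, 0, 0, 100],
  [0, 0, -0.048, 0, 0, 0, 100],
  [0, 0, -0.065, 0, 0, 0, 100],
  [0, 0, -0.085, 0, 0, 0, 100],
  [0, 0, -0.105, 0, 0, 0, 100],
  [0, 0, -0.125, 0, 0, 0, 100],
  [0, 0, -0.14, 0, 0, 0, 100],
  [0, 0, -0.14, 0, 0, 0, 100],
  [0, 0, -0.14, 0, 0, 0, 100],
  [0, 0, -0.14, 0, 0, 0, 100],
  [0, 0, -0.14, 0, 0, 0, 100],
  [0, 0, -0.14, 0, 0, 0, 100],
  [0, 0, -0.14, 0, 0, 0, 100],
])

```text
time: 26.05
position: [0.5699, -0.0467, 0.3944]
eef_rot: [-2.221, -2.221, 0.001]
force: [-0.8, 0.7, 0.6]
grip_width: 1.002
```

```bash
python3 - <<'E'
from look import *
st();pic('p17',[('scene',195,165,105,125,6)])
E
```

```text
26.05 [ 0.5699 -0.0467  0.3944] [-0.2768  0.2482  1.1617  0.      1.7326 -0.2767] F [-0.8057  0.7265  0.6298] M [ 0.0014  0.0226 -0.0114] 1.0015809182550144
[[ 0.      1.     -0.0008]
 [ 1.     -0.      0.0002]
 [ 0.0002 -0.0008 -1.    ]]
```

Request:
apply_moves([
  [0, 0, 0, 0, 0, 0, 100],
  [0, 0, 0, 0, 0, 0, 100],
  [0, 0, 0, 0, 0, 0, 100],
  [0, 0, 0, 0, 0, 0, 100],
  [0, 0, 0, 0, 0, 0, 100],
  [0, 0, 0, 0, 0, 0, 100],
  [0, 0, 0, 0, 0, 0, 100],
  [0, 0, 0, 0, 0, 0, 100],
  [0, 0, 0, 0, 0, 0, 100],
  [0, 0, 0, 0, 0, 0, 100],
])

```text
time: 27.1
position: [0.5701, -0.0467, 0.3948]
eef_rot: [-2.221, -2.221, 0.0]
force: [1.0, -0.1, 0.4]
grip_width: 1.002
```

```bash
python3 - <<'E'
from look import *
st();pic('p18',[('scene',195,165,105,125,6)])
a=cv2.imread('pics/scene_p17.png').astype(int);b=cv2.imread('pics/scene_p18.png').astype(int)
c=cv2.imread('pics/scene_p16.png').astype(int)
print('diff',np.abs(a-b)[215:290,200:290].mean(),np.abs(a-b)[300:370,300:400].mean(),np.abs(b-c)[215:290,200:290].mean())
E
```

```text
27.1 [ 0.5701 -0.0467  0.3948] [-0.2767  0.2479  1.1611 -0.      1.7327 -0.2768] F [ 0.9644 -0.0545  0.391 ] M [ 0.0119 -0.0026  0.0124] 1.0024947240496285
[[-0.  1. -0.]
 [ 1.  0. -0.]
 [-0. -0. -1.]]
diff 1.370962962962963 1.2714285714285714 1.8955555555555557
```

View pics/p18.png

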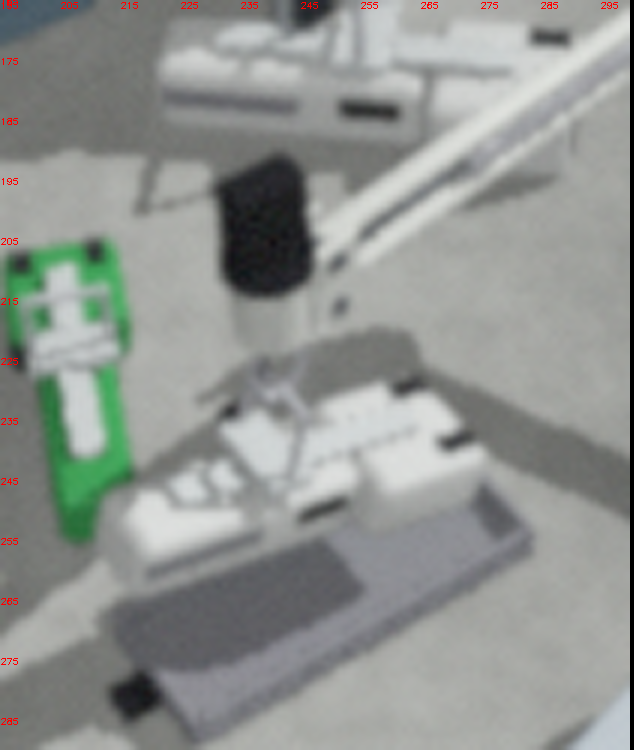

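View pics/scene_p18.png

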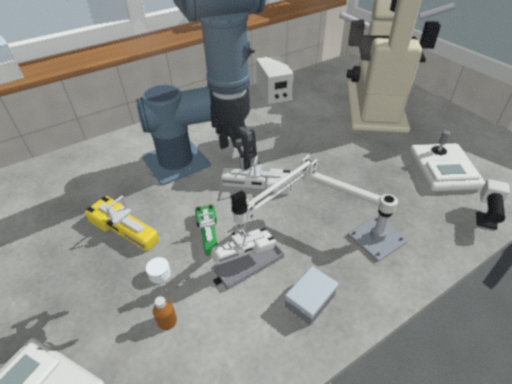

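```bash
python3 -c "
from rig import ctrl
print(ctrl.close_job())"
```

```text
the job is handed in; nothing more can be done
None
```

The white reader from the cradle now hangs at rest on the balancer, and I handed the job in at about 27 s.

- **Pick and push-in:** I took the balancer's grip and drew the hook down beside the hanger. The hook then went under the bar until the bar was past the gate and on its stop. The sideways push peaked at about 6.4 N.
- **Lift and release:** I raised the hook about 1 to 1.5 mm per row. The bar dropped into the seat and the sideways force went to zero. I rose until the wrist force read about 0 N, opened the fingers and backed off straight up.

**Last checks:**
- **At rest:** Two pictures about 1 s apart, taken after release, differ only by image noise.
- **Seat and clearance:** The bar appears seated in the hook. By calculation it is lifted about 67 mm, clear of the cradle.
- **Bystanders:** The bottle, dishes, tip box and the other readers look unmoved in the last picture.

**Not as expected:**
- **Tilt and swing:** The reader hangs slightly head-down because the hanger is off its balance point. It tilted and swung a little as it left the cradle, head end up first.
- **Bar position:** By touch the bar was about 4 mm further along than the cameras had shown. The cameras put its height at 91 to 97 mm, against 100 mm from the text.

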